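# Wedge the rocking dial-gauge stand

### The job

The dial-gauge stand rocks: its front left levelling bolt, the one with the copper-coloured head next to the wooden wedge, has lost its rubber pad and hangs clear of the bench. Slide the wedge along the bench and push it, thin end first, under the end of that bolt until it is snug and the rocking is gone, without jacking the stand up or shoving it along, then press down firmly on that bolt head with a fingertip for a moment to prove that the corner no longer gives, and take the hand away. Only push and press: pick nothing up, and leave the other things on the bench where they are.

Things in the scene. Friction and masses are not known exactly. Their poses are not given: they have to be found in the camera images.
- comparator: Dial-gauge stand, 4.5 kg, loose. Cast base 180 x 130 mm, 24 to 54 mm above the bench; 38 mm round ears (24 to 38 mm high) with levelling bolts 100 mm front/rear and 85 mm left/right of the origin, three on domed rubber pads, the front left one (x -100, y +85) bare. Origin: base centre at bench height; x to the rear, y left, z up. 3 to 4 N down on the bare bolt rocks it.
- bolt_end (a point): Lowest point of the bare bolt of the front left ear: a 12 mm round shank with a domed end, hanging 5 to 11 mm above the bench (different each time). Its thread is seized: it neither turns nor slides.
- bolt_head (a point): Centre of the top of the same bolt's copper-coloured hexagon head (21 mm across, 8 mm thick), 49 mm straight above bolt_end. The place to press.
- dial (a point): Centre of the 58 mm dial, 215 mm above the bench, 20 mm in front of the stand's origin; the 25 mm column that carries it stands 58 mm behind the origin and is 300 mm high.
- wedge: Loose hardwood wedge, 60 g, flat on the bench: 100 mm long, 46 wide, 3 thick at the nose, 23 at the flat upright back, one straight slope between. Origin: centre of its underside; x from back (-50) to nose (+50), z up. Nose roughly towards the bare bolt, up to 25 mm out of line, 0.4 rad askew. Slides with under 1 N; snug on the bolt at 5 to 12 N of push; above about 14 N it shoves the stand.
- wedge_slope (a point): Middle of the wedge's sloping top, 13 mm above its underside; x runs down the slope to the nose, z stands square to the slope.
- organiser: Grey plastic turntable organiser, 230 mm across, 70 mm high, fixed black foot; origin at the centre of its underside. Leave alone.
- organiser_tray (a joint): Turn of the organiser's free-spinning tray about the vertical, rad, anticlockwise from above; 0 at the start. Leave alone.
- piston: Steel piston standing on its skirt, 52 mm across, 50 mm high; origin at the centre of its underside. Leave alone.
- pliers: Needle-nose pliers with red handles lying flat, about 165 mm long, 14 mm high; origin near the pivot, nose to +x. Leave alone.
- sprocket: Small aluminium sprocket lying flat, 68 mm across, 7 mm thick; origin at the centre of its underside. Leave alone.
- screw_jar: Clear glass jar of screws with a closed red lid, 66 mm across, 86 mm high; origin at the centre of its underside. Leave alone.
- screwdriver: Screwdriver lying flat, handle to its -x, origin under its middle. Leave alone.
There are look-alikes about, which are no part of the job. There is more than one size of the wedge; the one meant has the size given above.

How it is judged (in metres and radians):
On the way, in this order (a step that is already met when the one before it is completed fails the run):
1. the wedge lies under the end of the bare bolt and fills the gap to about 1 mm, the stand level (z of bolt_end in the frame of wedge_slope between -0.003 and 0.0012 m and x of bolt_end in the frame of wedge between -0.045 and 0.045 m and y of bolt_end in the frame of wedge between -0.021 and 0.021 m and angle between comparator's own z axis and vertical below 0.012 rad), for 0.3 s.
2. a fingertip presses down on the bare bolt's corner with more than 5 N, and the stand does not rock (all of step 1 and contact force between the fingers and comparator above 5 N and horizontal distance between the grasp point and bolt_head below 0.04 m), for 0.2 s.
At the end, for the whole second after the job is handed in: Wedge flat on the bench, the bare bolt's end over its slope within 21 mm of its centre line, less than about 1 mm of gap left; the stand level within 0.012 rad, within 12 mm of where it stood (its bare corner within 15), the other things within 15 mm of theirs; all at rest (all of step 1 and height (world z) of wedge below 0.006 m and distance of comparator from where it was at the start of the episode below 0.012 m and distance of bolt_head from where it was at the start of the episode below 0.015 m and linear speed of each of wedge, comparator below 0.01 m/s); the robot touches nothing.
It fails at once if the wedge is picked up or tipped (height (world z) of wedge above 0.012 m or angle between wedge's own z axis and vertical above 0.3 rad).
It fails at once if the stand is shoved more than 15 mm or tipped right over its feet (distance of comparator from where it was at the start of the episode above 0.015 m or angle between comparator's own z axis and vertical above 0.13 rad).
It fails at once if one of the other things is disturbed (moved by more than 15 mm, or the tray turned by more than 0.2 rad) (value of joint organiser_tray above 0.2 rad or value of joint organiser_tray below -0.2 rad or distance of any of organiser, piston, pliers, sprocket, screw_jar, screwdriver from where it was at the start of the episode above 0.015 m).
It also fails if it takes over 64 s, if anything falls off the work surface, if the arm or the gripper's body presses on something with over 40 N, if the wrist force passes 120 N, or if a joint passes its speed limit or range.

### The arm

A 6-joint arm with a two-finger parallel gripper is mounted at the origin on the work surface. World frame = base frame: x ahead of the robot, y to its left, z up, the work surface at z = 0. Lengths are in m, angles in degrees, forces in N, time in s.
With the tool pointing down it reaches from about 0.25 to 0.725 m from the base axis. Payload 9.7 kg.
Tool frame: the origin (TCP) lies at the centre of the arm's flange, where the gripper is bolted on; the fingertips stand 173 mm ahead of it and the grasp point (between the pads) lies bot.grip_depth ahead of it (bot.grip_depth is the distance from the TCP to the grasp point, in m); z points along the fingers, y is the direction in which the jaws open and shut (so a half turn about z gives the same grasp; the last joint's range is limited). The gripper opens to 85 mm and grips with 20 to 120 N. Pads are 22 mm wide; open, the fingers measure 114 mm over their backs; the gripper's body (76 mm by 85 mm) begins 54 mm behind the grasp point. The pads swing forward as they close: fully open they stand 13 mm farther back than shut.
Start: joints at [-76.375, 4.979, 10.078, 95.1, 0, 90], TCP at [0.13, -0.535, 0.405] pointing down, gripper open.
Joint ranges: [-179.16, 179.16], [-48.56, 103.87], [-65.8, 70.77], [-126.05, 130.52], [-82.76, 87.17], [-180, 180]. Speed limits (degrees/s): [127.2, 127.2, 147.25, 180, 180, 180].

### API

Orientations are given as [roll, pitch, yaw] about the fixed x, y, z axes, in that order (R = Rz(yaw) Ry(pitch) Rx(roll)).
In Python, from workcell import status, viewer, bot gives the robot as it stands. The module is installed in compiled form; this text tells all that it offers.
- The arm moves only by the tool move_arm, never from a script. Its argument "commands" is a list of rows, each an object with "claw": the gripper's target within -1 to 1 (fully open at 1, half-way at 0, shut at -1); "travel": the shift along the tool's x, y, z in cm, a list of three; "turn": the turn about the tool's z in degrees. A call has 1 to 5 rows; each row shifts and turns the commanded pose from where the row before left it, along the tool's axes as they then stand; what a row does not reach is not made up. A row lasts 1/12 s, in which the tool goes at most 41.7 mm and 7.16 degrees, less where a joint would pass 70% of its speed; a pose out of reach is approached as far as the arm can. A call is refused whole if a number of a shift passes 4.17 or a number of a turn 7.16, either way. A call with a gripper value outside its range is refused whole. The fingers move at their own pace and stop on an object; "squeeze" is the grip in N (left out, the last holds). Time passes only in rows, so rows that do not move let the fingers close. It gives the time, the measured TCP pose, the force and the opening at its end, in the units of the state.
- status.get_obs(): the state, without advancing time (a new reading comes with each control period).
- viewer.camera(name): name is "scene" or "side" or "wrist"; returns the picture (384x512x3 uint8, blue, green, red); there is no depth.
- viewer.camera_params(name): a dict with "camera_matrix" (3x3 intrinsics, pixels), "D" ([k1, k2, p1, p2, k3] as OpenCV has them; the pictures are not rectified), "xyz" and "rotation" of the camera in the world. Camera axes: x right, y up, looking along -z (the intrinsics and any distortion apply to the point x, -y, -z); pixel columns grow to the right and rows downward; lengths in m; the calibration is good to about 2 mm. A picture is of the moment at which its call begins: read the wrist's pose just before it. camera_params takes no time and is no camera call; for the wrist camera it gives the pose at the moment of the call.
- bot.job_done(): hands the job in, once; it reports no verdict.
The state is a dict: "time": time; "q": joint angles; "qd": joint speeds; "joint_efforts": joint torques, N m; "ee_pos": TCP position; "tcp_rot": TCP orientation; "wrist_force": force on the tool from outside, world axes, zero at the start; "torque": the same for the moment, N m; "opening": finger opening in m.
Only numpy, scipy, OpenCV 4.12 (cv2) and the standard library are available. Lean on these libraries where they do the work, as an engineer would, in place of code of your own. Each camera call takes 0.05 s, during which the arm holds its last target.

## Working session

There is one attempt and no reset: what is moved stays moved. The work goes in short steps, Python scripts to look and compute and a tool call to move; the robot and the scene stay as the last step left them, time stands still between calls to the robot, and variables do not carry over. Pictures are saved under pics/ and viewed, and the job is handed in when it is done.

Besides the shell and the picture viewer there is one more tool, called after "Call:" as name(argument=value, ...) on one line, values as JSON. move_arm: Moves the arm, as the interface text tells. Its arguments: {"type":"object","properties":{"commands":{"type":"array"},"squeeze":{"type":"number"}},"required":["commands"]}

```bash
mkdir -p pics; python3 - <<'E'
from workcell import status, viewer, bot
import cv2
s=status.get_obs(); print(s, bot.grip_depth)
for n in ("scene","side","wrist"):
    p=viewer.camera_params(n); print(n,p)
    cv2.imwrite(f"pics/a_{n}.png",viewer.camera(n))
E
```

```text
{'time': 0.0, 'q': array([-7.63750182e+01,  5.01112169e+00,  1.00369040e+01,  9.50986956e+01,
       -4.36117037e-04,  8.99995698e+01]), 'qd': array([ 0.03794526, -0.06494604,  0.13596292,  0.04556848,  0.05120438,
        0.07416177]), 'joint_efforts': array([-2.04732110e-03, -5.20378733e+01,  4.64809906e+01,  1.58180553e-02,
       -1.87825776e-04, -3.12570501e-05]), 'ee_pos': array([ 0.12956338, -0.53453457,  0.40400465]), 'tcp_rot': array([-1.79927087e+02,  4.35569212e-04,  1.36254126e+01]), 'wrist_force': array([0.22657889, 0.2056854 , 0.02763898]), 'torque': array([-0.00708965, -0.02968835, -0.04923127]), 'opening': 0.08526965611276055} 0.1547
scene {'camera_matrix': array([[361.61184965,   0.        , 257.56263487],
       [  0.        , 361.61184965, 199.10499911],
       [  0.        ,   0.        ,   1.        ]]), 'D': array([-0.05751018,  0.        ,  0.        ,  0.        ,  0.        ]), 'xyz': array([1.09928231, 0.41863933, 1.1752647 ]), 'rotation': array([ 34.08694058,   0.59321199, 133.08003908])}
side {'camera_matrix': array([[426.58187284,   0.        , 251.15454893],
       [  0.        , 426.58187284, 192.39124247],
       [  0.        ,   0.        ,   1.        ]]), 'D': array([-0.06061614,  0.        ,  0.        ,  0.        ,  0.        ]), 'xyz': array([-0.08512286,  0.64432476,  0.90693132]), 'rotation': array([  51.21790019,    0.74131854, -136.5034529 ])}
wrist {'camera_matrix': array([[339.13815547,   0.        , 256.45856676],
       [  0.        , 339.13815547, 191.36011608],
       [  0.        ,   0.        ,   1.        ]]), 'D': array([-0.09978129,  0.        ,  0.        ,  0.        ,  0.        ]), 'xyz': array([ 0.20746771, -0.51662481,  0.37198746]), 'rotation': array([-1.80798170e+01,  6.17887608e-03, -7.63740460e+01])}
```

View pics/a_scene.png

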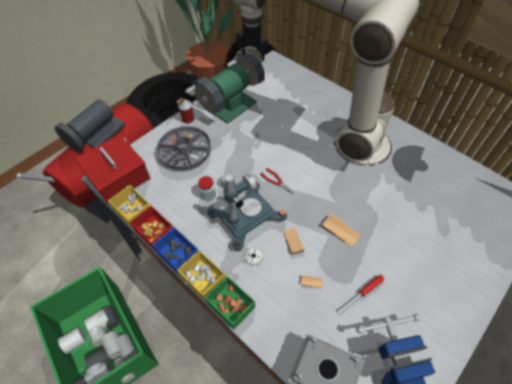

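View pics/a_side.png

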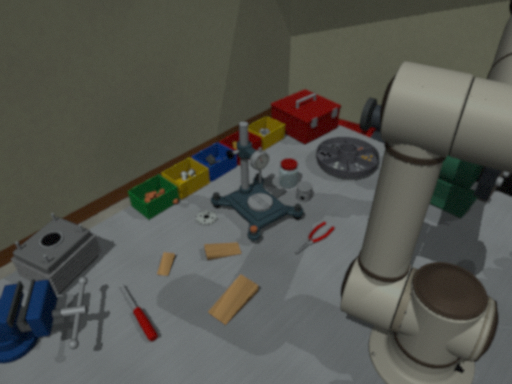

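View pics/a_wrist.png

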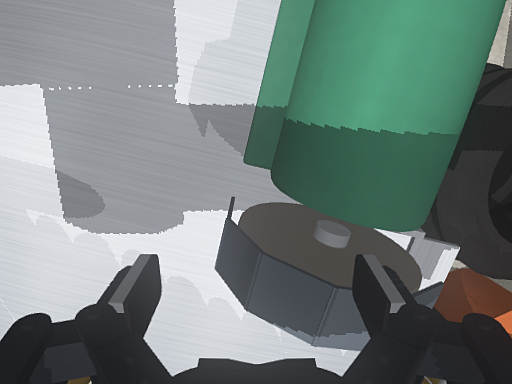

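The scene shows three wooden wedges, at (340,229) large, (293,241) medium and (311,282) small. The copper bolt is near (282,213). Next I'll measure the wedges' sizes.

```bash
cat > h.py <<'E'
import numpy as np, cv2
from scipy.spatial.transform import Rotation as Rn
def ray(p,uv):
    n=cv2.undistortPoints(np.array(uv,float).reshape(-1,1,2),p["camera_matrix"],p["D"]).reshape(-1,2)
    d=np.c_[n[:,0],-n[:,1],-np.ones(len(n))]
    R=Rn.from_euler('xyz',p["rotation"],degrees=True).as_matrix()
    return np.array(p["xyz"]),d@R.T
def plane(p,uv,z):
    c,d=ray(p,uv); return c+d*((z-c[2])/d[:,2])[:,None]
def proj(p,X):
    R=Rn.from_euler('xyz',p["rotation"],degrees=True).as_matrix()
    X=(np.atleast_2d(X)-p["xyz"])@R; X=np.c_[X[:,0],-X[:,1],-X[:,2]]
    return cv2.projectPoints(X,np.zeros(3),np.zeros(3),p["camera_matrix"],p["D"])[0].reshape(-1,2)
def tri(ps,uvs):
    A=np.zeros((3,3));b=np.zeros(3);L=[]
    for p,uv in zip(ps,uvs):
        c,d=ray(p,[uv]);d=d[0]/np.linalg.norm(d[0]);M=np.eye(3)-np.outer(d,d);A+=M;b+=M@c;L.append((c,M))
    X=np.linalg.solve(A,b);return X,[np.linalg.norm(M@(X-c)) for c,M in L]
E
python3 - <<'E'
from h import *
from workcell import viewer
for n,roi in (("scene",(230,180,180,130)),("side",(150,200,170,130))):
    p=viewer.camera_params(n); im=cv2.imread(f"pics/a_{n}.png")
    hsv=cv2.cvtColor(im,cv2.COLOR_BGR2HSV)
    m=cv2.inRange(hsv,(8,60,90),(25,255,255))
    x,y,w,h=roi; mm=np.zeros_like(m); mm[y:y+h,x:x+w]=m[y:y+h,x:x+w]
    for c in cv2.findContours(mm,0,2)[0]:
        if cv2.contourArea(c)<15: continue
        r=cv2.minAreaRect(c); b=cv2.boxPoints(r)
        P=plane(p,cv2.approxPolyDP(c,3,True).reshape(-1,2),0.01)
        q=plane(p,c.reshape(-1,2),0.01)[:,:2].astype(np.float32)
        rr=cv2.minAreaRect(q)
        print(n,r[0],cv2.contourArea(c),"rect@z10",np.round(rr[0],3),np.round(rr[1],3),rr[2]); print(np.round(P[:,:2],3).tolist())
    cv2.imwrite(f"pics/b_{n}.png",cv2.resize(im[y:y+h,x:x+w],None,fx=4.4,fy=4.4,interpolation=cv2.INTER_CUBIC))
E
```

```text
scene (238.0, 302.5) 97.5 rect@z10 [0.874 0.103] [0.043 0.054] 43.008975982666016
[[0.876, 0.069], [0.902, 0.104], [0.867, 0.133], [0.88, 0.119], [0.861, 0.105], [0.883, 0.081]]
scene (311.0339660644531, 281.3188781738281) 167.5 rect@z10 [0.654 0.233] [0.034 0.07 ] 31.224746704101562
[[0.665, 0.198], [0.682, 0.217], [0.644, 0.268], [0.626, 0.246]]
scene (292.89752197265625, 240.7780303955078) 275.5 rect@z10 [0.577 0.088] [0.097 0.049] 62.16785430908203
[[0.569, 0.039], [0.616, 0.113], [0.589, 0.136], [0.572, 0.132], [0.538, 0.066]]
scene (340.3803405761719, 230.066650390625) 530.0 rect@z10 [0.424 0.189] [0.136 0.071] 88.8790512084961
[[0.393, 0.122], [0.458, 0.134], [0.447, 0.256], [0.396, 0.252]]
scene (281.95001220703125, 212.15000915527344) 17.0 rect@z10 [ 0.512 -0.019] [0.021 0.019] 21.087116241455078
[[0.508, -0.029], [0.519, -0.009]]
side (232.86167907714844, 298.8134460449219) 1075.5 rect@z10 [0.428 0.189] [0.066 0.15 ] 8.319178581237793
[[0.464, 0.119], [0.445, 0.26], [0.388, 0.259], [0.404, 0.123]]
side (165.49998474121094, 263.5) 240.0 rect@z10 [0.65  0.235] [0.035 0.085] 39.30863571166992
[[0.688, 0.211], [0.639, 0.273], [0.613, 0.258], [0.661, 0.196]]
side (222.06906127929688, 249.81214904785156) 419.0 rect@z10 [0.572 0.09 ] [0.103 0.057] 50.148563385009766
[[0.533, 0.056], [0.564, 0.041], [0.624, 0.114], [0.583, 0.139], [0.528, 0.073]]
side (253.0, 228.0) 20.0 rect@z10 [ 0.569 -0.036] [0.018 0.018] 42.72038269042969
[[0.575, -0.03], [0.559, -0.039]]
```

View pics/b_scene.png

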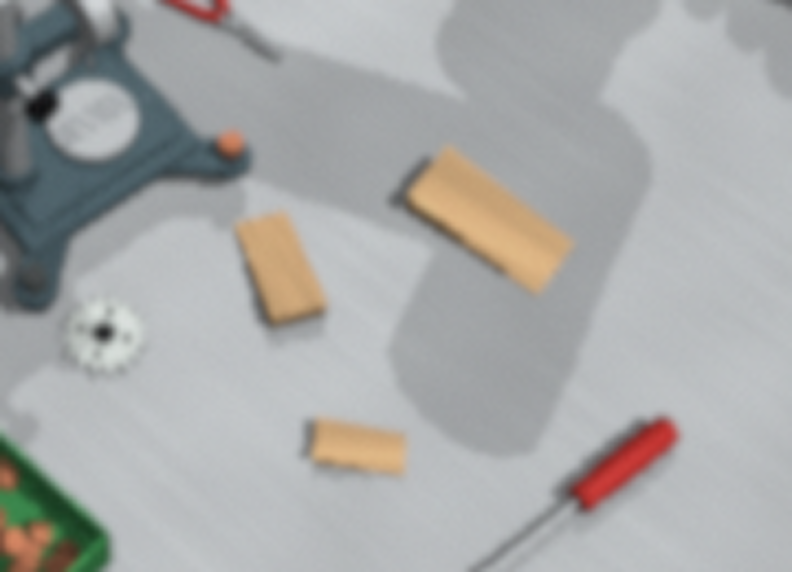

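View pics/b_side.png

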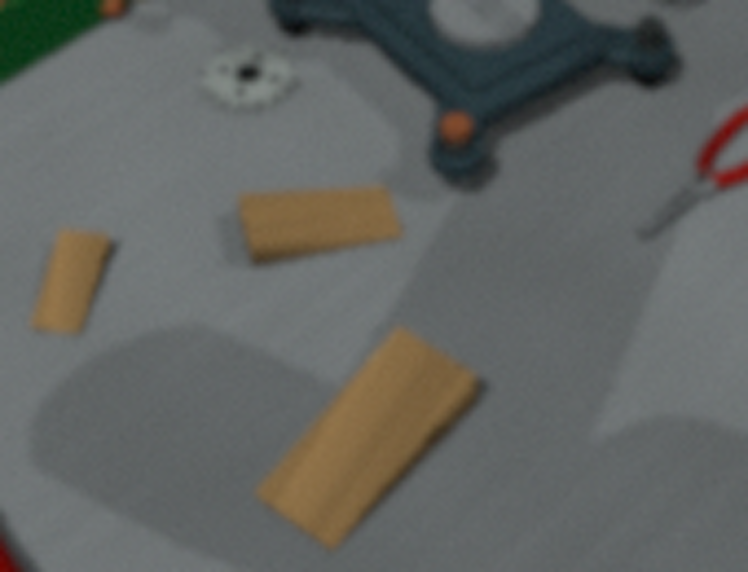

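The medium wedge at scene (293,241) / side (222,250) measures about 100 x 50 mm, so it is the one meant. The large one measures 136 x 71 and the small one 70 x 34. The crops confirm that its thin end points at the stand and its thick shaded back points away. Next I'll triangulate the bolt head and stand.

```bash
python3 - <<'E'
from h import *
from workcell import viewer,status
ps=[viewer.camera_params(n) for n in("scene","side")]
U=[]
for n,p,(x,y) in (("scene",ps[0],(282,212)),("side",ps[1],(253,228))):
    im=cv2.imread(f"pics/a_{n}.png");hsv=cv2.cvtColor(im,cv2.COLOR_BGR2HSV)
    m=cv2.inRange(hsv,(4,80,80),(18,255,255));M=np.zeros_like(m);M[y-9:y+10,x-9:x+10]=m[y-9:y+10,x-9:x+10]
    mo=cv2.moments(M,True);U.append((mo['m10']/mo['m00'],mo['m01']/mo['m00']));print(U[-1],mo['m00'],plane(p,[U[-1]],0.055))
print(tri(ps,U))
w=viewer.camera_params("wrist");s=status.get_obs()
R=Rn.from_euler('xyz',s['tcp_rot'],degrees=True)
print("cam in tool",R.inv().apply(w['xyz']-s['ee_pos']),(R.inv()*Rn.from_euler('xyz',w['rotation'],degrees=True)).as_matrix().round(3), R.as_matrix().round(3))
E
```

```text
(282.04, 212.6) 25.0 [[ 0.53634229 -0.00143978  0.055     ]]
(253.0, 228.26470588235293) 34.0 [[ 0.53497397 -0.00092721  0.055     ]]
(array([ 0.53579524, -0.00182369,  0.05387497]), [np.float64(3.716621937365034e-05), np.float64(3.716621937358953e-05)])
cam in tool [0.07993914 0.00099021 0.03207698] [[ 0.     0.951  0.31 ]
 [ 1.     0.    -0.001]
 [-0.001  0.31  -0.951]] [[ 0.972  0.236 -0.   ]
 [ 0.236 -0.972  0.001]
 [ 0.    -0.001 -1.   ]]
```

Call:
move_arm(commands=[{"claw": -0.3,"travel": [0,0,-3],"turn": -7},{"claw": -0.3,"travel": [0,0,-3],"turn": -7},{"claw": -0.3,"travel": [0,0,-3],"turn": -7},{"claw": -0.3,"travel": [0,0,-2],"turn": -7},{"claw": -0.3,"travel": [0,0,0],"turn": -7}], squeeze=20)

```text
time: 0.57
ee_pos: [0.1295, -0.534, 0.519]
tcp_rot: [179.7, 0.2, 49.0]
wrist_force: [0.8, -0.1, -0.4]
opening: 0.0302
```

Call:
move_arm(commands=[{"claw": -0.3,"travel": [0,0,0],"turn": -7},{"claw": -0.3,"travel": [0,0,0],"turn": -6},{"claw": -0.3,"travel": [0,0,0],"turn": 0}])

```text
time: 0.82
ee_pos: [0.1296, -0.5346, 0.5145]
tcp_rot: [-180.0, -0.0, 61.9]
wrist_force: [-1.2, -0.5, 0.7]
opening: 0.0298
```

Call:
move_arm(commands=[{"claw": -0.3,"travel": [4.0,0.5,0],"turn": 0},{"claw": -0.3,"travel": [4.0,0.5,0],"turn": 0},{"claw": -0.3,"travel": [4.0,0.5,0],"turn": 0},{"claw": -0.3,"travel": [4.0,0.5,0],"turn": 0},{"claw": -0.3,"travel": [4.0,0.5,0],"turn": 0}])

```text
time: 1.23
ee_pos: [0.2471, -0.3688, 0.5144]
tcp_rot: [-180.0, -0.0, 61.3]
wrist_force: [1.4, -0.1, 1.0]
opening: 0.0299
```

Call:
move_arm(commands=[{"claw": -0.3,"travel": [4.0,0.5,0],"turn": 0},{"claw": -0.3,"travel": [4.0,0.5,0],"turn": 0},{"claw": -0.3,"travel": [4.0,0.5,0],"turn": 0},{"claw": -0.3,"travel": [4.0,0.5,0],"turn": 0},{"claw": -0.3,"travel": [4.0,0.5,0],"turn": 0}])

```text
time: 1.65
ee_pos: [0.3641, -0.2044, 0.5147]
tcp_rot: [180.0, 0.0, 61.4]
wrist_force: [0.0, -0.1, 0.2]
opening: 0.0301
```

Call:
move_arm(commands=[{"claw": -0.3,"travel": [4.0,0.5,0],"turn": 0},{"claw": -0.3,"travel": [4.0,0.5,0],"turn": 0},{"claw": -0.3,"travel": [4.0,0.5,0],"turn": 0},{"claw": -0.3,"travel": [4.0,0.5,0],"turn": 0},{"claw": -0.3,"travel": [4.0,0.5,0],"turn": 0}])

```text
time: 2.07
ee_pos: [0.4813, -0.0402, 0.5146]
tcp_rot: [180.0, 0.0, 61.4]
wrist_force: [0.2, -0.9, 0.6]
opening: 0.0297
```

Call:
move_arm(commands=[{"claw": -0.3,"travel": [4.0,0.5,0],"turn": 0},{"claw": -0.3,"travel": [4.0,0.5,0],"turn": 0},{"claw": -0.3,"travel": [4.0,0.5,0],"turn": 0},{"claw": -0.3,"travel": [3.5,0.5,0],"turn": 0},{"claw": -0.3,"travel": [0,0,0],"turn": 0}])

```text
time: 2.48
ee_pos: [0.5753, 0.0892, 0.5111]
tcp_rot: [-179.8, 0.1, 61.6]
wrist_force: [0.2, -0.4, -0.1]
opening: 0.0301
```

```bash
python3 - <<'E'
from h import *
from workcell import viewer,status
import pickle
s=status.get_obs();print(s['ee_pos'],s['tcp_rot'],s['q'])
p=viewer.camera_params("wrist");im=viewer.camera("wrist");pickle.dump(p,open("c.pkl","wb"))
cv2.imwrite("pics/c_wrist.png",im)
E
```

```text
[0.57525796 0.08919424 0.51112552] [-1.79782551e+02  8.63597635e-02  6.16178582e+01] [8.80157432e+00 1.41883326e+01 3.27940566e+01 1.08831160e+02
 6.26177053e-02 1.27183757e+02]
```

View pics/c_wrist.png

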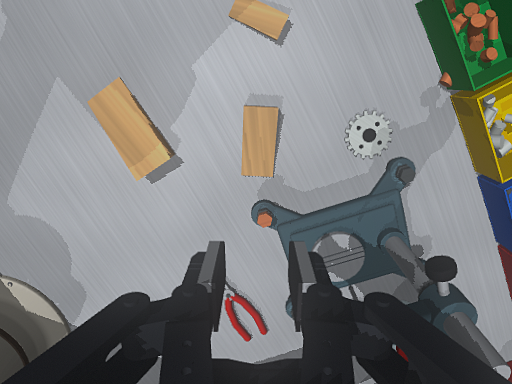

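The wrist view shows the wedge at (261,142), with its back edge at row 106 and its nose at row 177. The copper bolt head is at (265,219), the sprocket at (368,134) and the pliers at (240,310). Next I'll measure precisely.

```bash
python3 - <<'E'
from h import *
import pickle
p=pickle.load(open("c.pkl","rb"));im=cv2.imread("pics/c_wrist.png");hsv=cv2.cvtColor(im,cv2.COLOR_BGR2HSV)
m=cv2.inRange(hsv,(8,60,90),(25,255,255));M=np.zeros_like(m);M[90:195,225:295]=m[90:195,225:295]
c=max(cv2.findContours(M,0,2)[0],key=cv2.contourArea)
a=cv2.approxPolyDP(c,3,True).reshape(-1,2);print(a.tolist())
m2=cv2.inRange(hsv,(2,100,80),(18,255,255));M=np.zeros_like(m2);M[200:235,245:285]=m2[200:235,245:285]
mo=cv2.moments(M,True);b=(mo['m10']/mo['m00'],mo['m01']/mo['m00']);print(b,mo['m00'])
for z in(.054,.06): print("bolt",plane(p,[b],z))
print("earR",plane(p,[(402,171)],.058))
for q in a: print(q,plane(p,[q],.003)[0].round(4),plane(p,[q],.023)[0].round(4))
cv2.imwrite("pics/d.png",cv2.resize(im[80:250,215:425],None,fx=3.8,fy=3.5))
E
```

```text
[[244, 106], [241, 174], [272, 176], [278, 109]]
(264.08383233532936, 219.39520958083833) 167.0
bolt [[ 0.5360062  -0.00420959  0.054     ]]
bolt [[ 0.53710016 -0.00191369  0.06      ]]
earR [[ 0.72701668 -0.02840864  0.058     ]]
[244 106] [0.5814 0.1379 0.003 ] [0.5828 0.1388 0.023 ]
[241 174] [0.5307 0.0553 0.003 ] [0.5342 0.0596 0.023 ]
[272 176] [0.5689 0.0312 0.003 ] [0.5708 0.0366 0.023 ]
[278 109] [0.6206 0.1121 0.003 ] [0.6203 0.1141 0.023 ]
```

View pics/d.png

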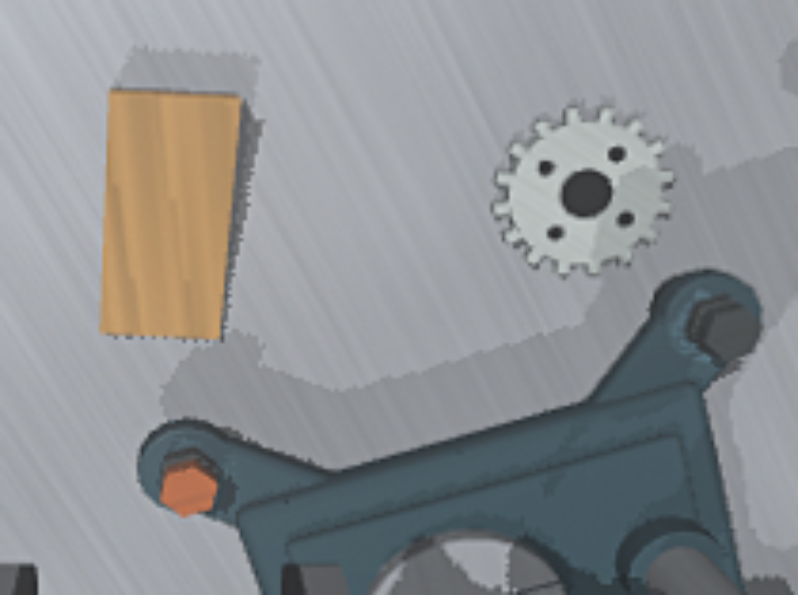

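Call:
move_arm(commands=[{"claw": -0.5,"travel": [0,0,0],"turn": -1.4},{"claw": -0.5,"travel": [3.0,0.3,0],"turn": 0},{"claw": -0.5,"travel": [3.0,0.3,0],"turn": 0},{"claw": -0.5,"travel": [2.5,0.1,0],"turn": 0},{"claw": -0.5,"travel": [0,0,4],"turn": 0}])

```text
time: 2.95
ee_pos: [0.6202, 0.1595, 0.4854]
tcp_rot: [179.1, -0.8, 63.0]
wrist_force: [0.9, -0.1, 2.3]
opening: 0.0213
```

Call:
move_arm(commands=[{"claw": -0.5,"travel": [0,0,4],"turn": 0},{"claw": -0.5,"travel": [0,0,4],"turn": 0},{"claw": -0.5,"travel": [0,0,4],"turn": 0},{"claw": -0.5,"travel": [0,0,4],"turn": 0},{"claw": -0.5,"travel": [0,0,0],"turn": 0}])

```text
time: 3.37
ee_pos: [0.6143, 0.1552, 0.3066]
tcp_rot: [-179.4, 0.5, 62.9]
wrist_force: [-1.2, -0.8, -1.8]
opening: 0.0211
```

```bash
python3 - <<'E'
from h import *
from workcell import viewer,status
s=status.get_obs();print(s['ee_pos'],s['tcp_rot'],s['opening'])
for n in("scene","wrist"):
    im=viewer.camera(n)
    if n=="scene": im=cv2.resize(im[160:320,200:400],None,fx=4,fy=3.7)
    cv2.imwrite(f"pics/e_{n}.png",im)
E
```

```text
[0.61433452 0.15523271 0.30657794] [-179.43903902    0.50587454   62.90293881] 0.021072909521803688
```

View pics/e_wrist.png

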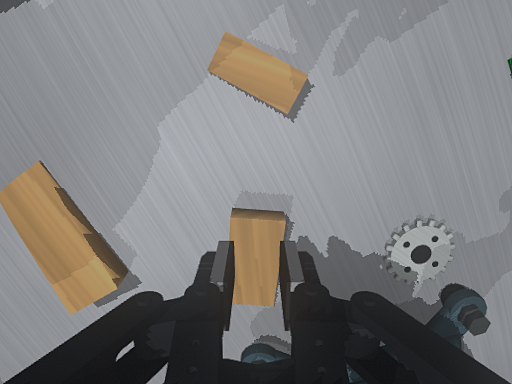

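View pics/e_scene.png

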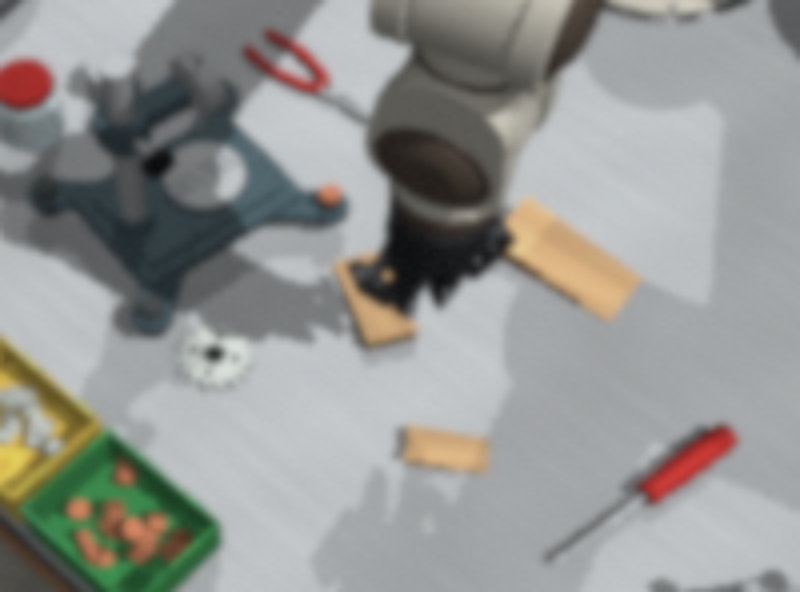

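The wrist view shows the wedge's back edge at (232,209) to (285,212), with the fingers straddling its line from above. I'll refine the back position before going down.

```bash
python3 - <<'E'
from h import *
from workcell import viewer,status
p=viewer.camera_params("wrist");s=status.get_obs();print(s['ee_pos'],s['tcp_rot'])
B=plane(p,[(231.5,208.5),(285.5,212)],.023);print(B,np.linalg.norm(B[1]-B[0]))
N=plane(p,[(232,302),(276,305.5)],.003);print(N,np.linalg.norm(N[1]-N[0]))
b=B.mean(0)[:2];n=N.mean(0)[:2];print(b,n,np.linalg.norm(b-n),np.degrees(np.arctan2(*(b-n)[::-1])))
bolt=np.array([.5363,-.002]);d=b-bolt;yaw=np.degrees(np.arctan2(d[1],d[0]));u=d/np.linalg.norm(d);print("yaw",yaw,np.linalg.norm(d))
t=b+u*.035;e=t-s['ee_pos'][:2];y=np.radians(s['tcp_rot'][2]);print(t,"tool dx dy cm",100*(e@[np.cos(y),np.sin(y)]),100*(e@[np.sin(y),-np.cos(y)]))
E
```

```text
[0.61615374 0.15602814 0.31626091] [-1.79946506e+02  5.26356539e-02  6.29322598e+01]
[[0.5887252  0.14579811 0.023     ]
 [0.62705521 0.12272304 0.023     ]] 0.04473977845908109
[[0.53682167 0.0521953  0.003     ]
 [0.57378388 0.02861778 0.003     ]] 0.043841810836678215
[0.60789021 0.13426057] [0.55530278 0.04040654] 0.10758260930885352 60.737619679249434
yaw 62.28292604306045 0.15392238874867284
[0.62416891 0.1652445 ] tool dx dy cm 1.1854134756378452 0.2943420292611736
```

```bash
python3 - <<'E'
from h import *
from workcell import viewer,status
s=status.get_obs();p=viewer.camera_params("wrist");im=viewer.camera("wrist");print(s['ee_pos'],s['tcp_rot'],status.get_obs()['ee_pos'])
hsv=cv2.cvtColor(im,cv2.COLOR_BGR2HSV);m=cv2.inRange(hsv,(8,60,40),(25,255,255));M=np.zeros_like(m);M[195:225,210:310]=m[195:225,210:310]
c=max(cv2.findContours(M,0,2)[0],key=cv2.contourArea);print(cv2.approxPolyDP(c,3,True).reshape(-1,2).tolist())
cv2.imwrite("pics/f.png",cv2.resize(im[190:320,190:330],None,fx=5,fy=4.5))
E
```

```text
[0.61615374 0.15602814 0.31626091] [-1.79946506e+02  5.26356539e-02  6.29322598e+01] [0.61686941 0.15639182 0.31878952]
[[228, 224], [282, 224], [280, 212], [230, 209]]
```

View pics/f.png

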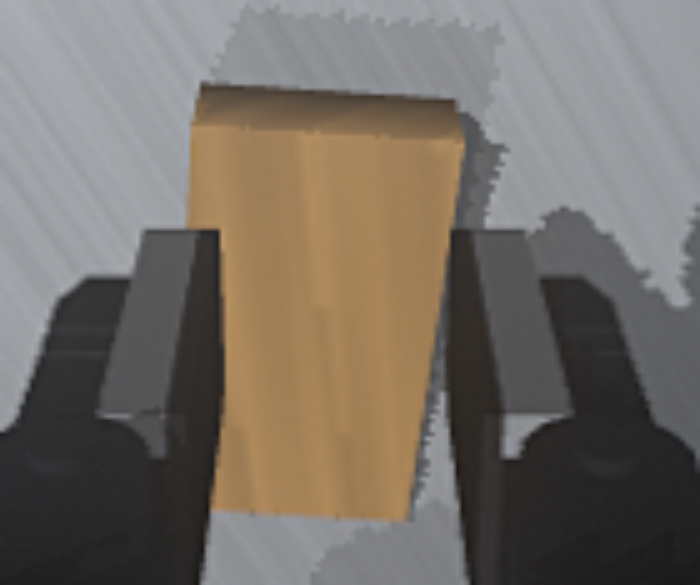

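```bash
python3 - <<'E'
from h import *
from workcell import viewer,status
p=viewer.camera_params("wrist");s=status.get_obs()
p['xyz']=p['xyz']-np.array([.0004,.0002,.0012])
for uv,z in(([(230.2,208.9),(281.3,212.3)],0),([(228.2,217.5),(282.7,220.8)],.023),([(232,303),(271.5,305.5)],.003)):
    P=plane(p,uv,z)[:,:2];print(P.round(4).tolist(),P.mean(0),np.linalg.norm(P[0]-P[1])); 
    if z==.023:b=P.mean(0)
n=P.mean(0);print(np.linalg.norm(b-n),np.degrees(np.arctan2(*(b-n)[::-1])))
bolt=np.array([.5363,-.002]);d=b-bolt;yaw=np.degrees(np.arctan2(d[1],d[0]));u=d/np.linalg.norm(d);print("yaw",yaw,np.linalg.norm(d))
t=b+u*.035;e=t-s['ee_pos'][:2];y=np.radians(s['tcp_rot'][2]);print(s['ee_pos'],t,"tool dx dy cm",100*(e@[np.cos(y),np.sin(y)]),100*(e@[np.sin(y),-np.cos(y)]))
E
```

```text
[[0.5832, 0.1391], [0.6228, 0.1151]] [0.60301826 0.1271023 ] 0.04627507723258736
[[0.5837, 0.1401], [0.623, 0.1166]] [0.60334525 0.12836041] 0.04576403896846104
[[0.5376, 0.0511], [0.5712, 0.0305]] [0.55438732 0.0408141 ] 0.03944034535179661
0.10030570952923971 60.7850689754629
yaw 62.78293369493273 0.14659093694899572
[0.61686941 0.15639182 0.31878952] [0.61935295 0.15948522] tool dx dy cm 0.38844792626240804 0.08049068273933863
```

Call:
move_arm(commands=[{"claw": -0.5,"travel": [0.6,0.1,3],"turn": 0},{"claw": -0.5,"travel": [0,0,3.5],"turn": 0},{"claw": -0.5,"travel": [0,0,3],"turn": 0},{"claw": -0.5,"travel": [0,0,2],"turn": 0},{"claw": -0.5,"travel": [0,0,0],"turn": 0}])

```text
time: 3.93
ee_pos: [0.6207, 0.1619, 0.2]
tcp_rot: [-180.0, 0.0, 63.0]
wrist_force: [-0.1, -0.9, 0.1]
opening: 0.0213
```

Call:
move_arm(commands=[{"claw": -0.5,"travel": [0,0,0],"turn": 0},{"claw": -0.5,"travel": [0,0,0],"turn": 0},{"claw": -0.5,"travel": [0,0,0],"turn": 0}])

```text
time: 4.18
ee_pos: [0.6215, 0.1623, 0.2042]
tcp_rot: [179.8, -0.2, 63.0]
wrist_force: [0.1, 1.1, 0.6]
opening: 0.0216
```

Call:
move_arm(commands=[{"claw": -0.5,"travel": [0,0,1.2],"turn": 0},{"claw": -0.5,"travel": [0,0,1],"turn": 0},{"claw": -0.5,"travel": [0,0,0],"turn": 0},{"claw": -0.5,"travel": [0,0,0],"turn": 0},{"claw": -0.5,"travel": [0,0,0],"turn": 0}])

```text
time: 4.6
ee_pos: [0.6203, 0.1621, 0.1782]
tcp_rot: [-180.0, 0.0, 63.0]
wrist_force: [0.6, 0.2, -0.4]
opening: 0.021
```

```bash
python3 - <<'E'
from h import *
from workcell import viewer,status
s=status.get_obs();p=viewer.camera_params("wrist");im=viewer.camera("wrist");print(s['ee_pos'],s['tcp_rot'],s['wrist_force'])
cv2.imwrite("pics/g.png",im)
im=viewer.camera("side");cv2.imwrite("pics/g2.png",cv2.resize(im[160:320,150:350],None,fx=4,fy=3.7))
E
```

```text
[0.62030747 0.1620718  0.17819435] [-1.79971227e+02  2.49546333e-02  6.30261432e+01] [ 0.56762727  0.19891505 -0.42812534]
```

View pics/g.png

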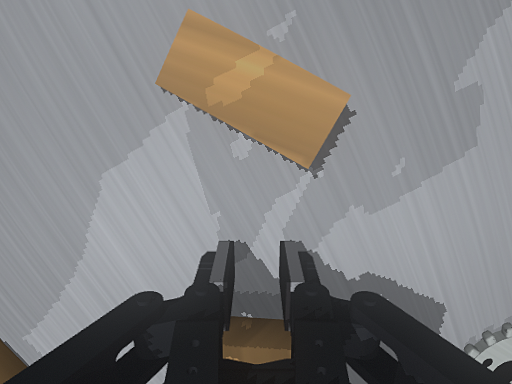

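View pics/g2.png

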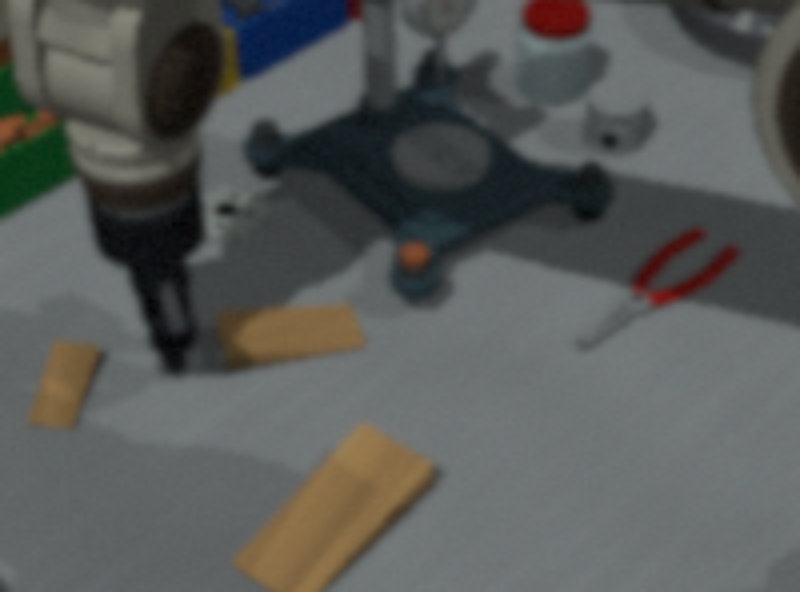

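The fingers stand just behind the wedge's back, centred on it. In the wrist view the wedge is at (256,320). Pushing now.

Call:
move_arm(commands=[{"claw": -0.5,"travel": [-0.8,0,0],"turn": 0},{"claw": -0.5,"travel": [-0.8,0,0],"turn": 0},{"claw": -0.5,"travel": [-0.5,0,0],"turn": 0},{"claw": -0.5,"travel": [-0.4,0,0],"turn": 0},{"claw": -0.5,"travel": [-0.4,0,0],"turn": 0}])

```text
time: 5.12
ee_pos: [0.607, 0.1356, 0.1787]
tcp_rot: [180.0, -0.0, 63.0]
wrist_force: [0.3, 0.8, -0.2]
opening: 0.0217
```

Call:
move_arm(commands=[{"claw": -0.5,"travel": [-0.4,0,0],"turn": 0},{"claw": -0.5,"travel": [-0.4,0,0],"turn": 0},{"claw": -0.5,"travel": [-0.4,0,0],"turn": 0},{"claw": -0.5,"travel": [-0.4,0,0],"turn": 0},{"claw": -0.5,"travel": [-0.4,0,0],"turn": 0}])

```text
time: 5.53
ee_pos: [0.598, 0.1182, 0.1785]
tcp_rot: [180.0, -0.0, 63.0]
wrist_force: [1.0, 1.1, -0.4]
opening: 0.0215
```

Call:
move_arm(commands=[{"claw": -0.5,"travel": [-0.4,0,0],"turn": 0},{"claw": -0.5,"travel": [-0.4,0,0],"turn": 0},{"claw": -0.5,"travel": [-0.4,0,0],"turn": 0},{"claw": -0.5,"travel": [-0.4,0,0],"turn": 0},{"claw": -0.5,"travel": [0,0,0],"turn": 0}])

```text
time: 5.95
ee_pos: [0.5906, 0.1035, 0.1784]
tcp_rot: [-180.0, 0.0, 63.0]
wrist_force: [-0.8, -0.5, 0.5]
opening: 0.0216
```

```bash
python3 - <<'E'
from h import *
from workcell import viewer,status
s=status.get_obs();print(s['ee_pos'],s['tcp_rot'],s['wrist_force'])
cv2.imwrite("pics/h.png",viewer.camera("wrist"))
im=viewer.camera("side");cv2.imwrite("pics/h2.png",cv2.resize(im[160:320,150:350],None,fx=4,fy=3.7,interpolation=cv2.INTER_CUBIC))
E
```

```text
[0.5906063  0.10352309 0.1784298 ] [-1.79993545e+02  2.13808320e-02  6.29986177e+01] [-0.83718675 -0.46684277  0.54438877]
```

View pics/h.png

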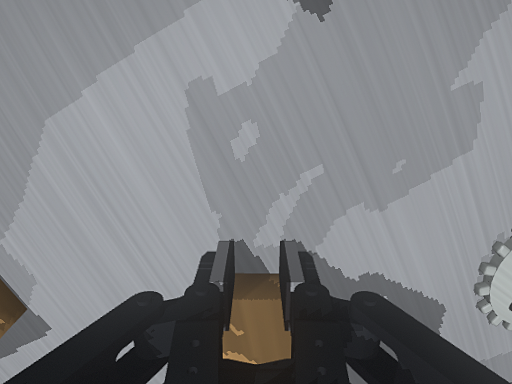

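View pics/h2.png

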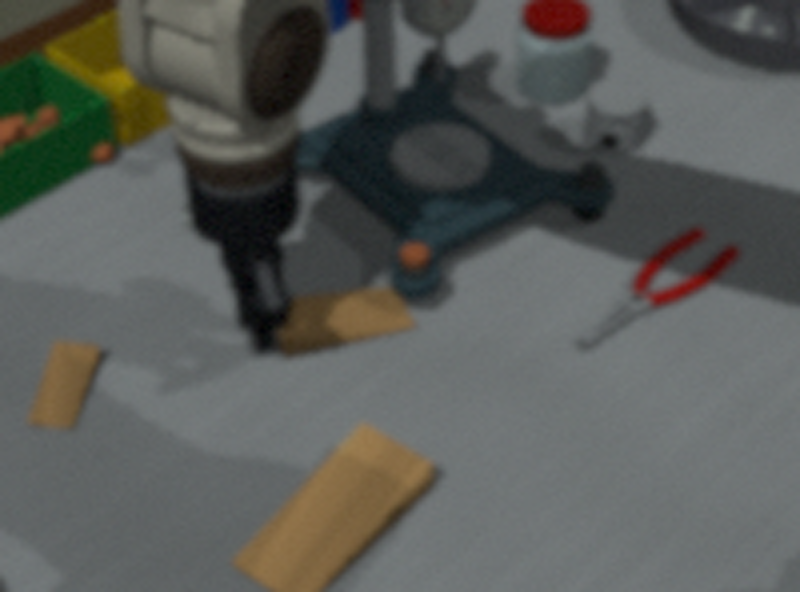

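```bash
python3 - <<'E'
from h import *
from workcell import viewer,status
p=viewer.camera_params("side")
f=lambda x,y:(150+x/4-.4,160+y/3.7-.4)
P=plane(p,[f(384,290),f(414,327)],.002);print(P,P.mean(0),np.linalg.norm(P[0]-P[1]))
y=np.radians(63);u=np.array([np.cos(y),np.sin(y)]);v=np.array([u[1],-u[0]])
n=P.mean(0)[:2];bolt=np.array([.5363,-.002]);print("bolt ahead",(n-bolt)@u,"lateral",(bolt-n)@v)
s=status.get_obs();t=s['ee_pos'][:2];print("bolt rel tool",(t-bolt)@u,(bolt-t)@v)
im=viewer.camera("scene");cv2.imwrite("pics/i.png",cv2.resize(im[180:290,230:350],None,fx=5,fy=5,interpolation=cv2.INTER_CUBIC))
E
```

```text
[[0.56098262 0.0045481  0.002     ]
 [0.51627924 0.01926925 0.002     ]] [0.53863093 0.01190867 0.002     ] 0.04706489525586793
bolt ahead 0.013450937260826341 lateral 0.004237533075522712
bolt rel tool 0.11917743139787414 -0.0004827855771064492
```

View pics/i.png

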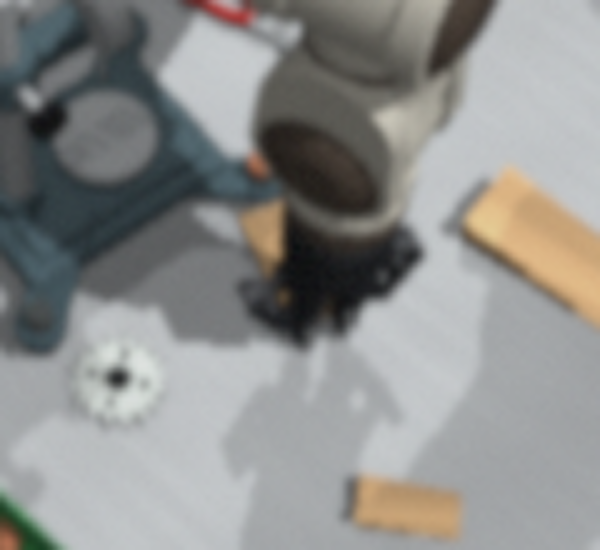

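Call:
move_arm(commands=[{"claw": -0.5,"travel": [-0.4,0,0],"turn": 0},{"claw": -0.5,"travel": [-0.4,0,0],"turn": 0},{"claw": -0.5,"travel": [-0.4,0,0],"turn": 0},{"claw": -0.5,"travel": [-0.3,0,0],"turn": 0},{"claw": -0.5,"travel": [-0.3,0,0],"turn": 0}])

```text
time: 6.52
ee_pos: [0.5825, 0.0877, 0.1784]
tcp_rot: [-180.0, 0.0, 63.0]
wrist_force: [1.0, -0.3, -0.1]
opening: 0.0208
```

Call:
move_arm(commands=[{"claw": -0.5,"travel": [-0.15,0,0],"turn": 0},{"claw": -0.5,"travel": [-0.15,0,0],"turn": 0}])

```text
time: 6.68
ee_pos: [0.5813, 0.0852, 0.1784]
tcp_rot: [-180.0, -0.0, 63.0]
wrist_force: [0.6, 0.8, -0.9]
opening: 0.0216
```

Call:
move_arm(commands=[{"claw": -0.5,"travel": [-0.15,0,0],"turn": 0},{"claw": -0.5,"travel": [-0.15,0,0],"turn": 0}])

```text
time: 6.85
ee_pos: [0.58, 0.0827, 0.1784]
tcp_rot: [180.0, -0.0, 63.0]
wrist_force: [0.0, 1.0, 0.5]
opening: 0.0214
```

Call:
move_arm(commands=[{"claw": -0.5,"travel": [-0.15,0,0],"turn": 0},{"claw": -0.5,"travel": [-0.15,0,0],"turn": 0}])

```text
time: 7.02
ee_pos: [0.5786, 0.0801, 0.1784]
tcp_rot: [180.0, -0.0, 63.0]
wrist_force: [0.1, 0.4, 0.6]
opening: 0.0213
```

Call:
move_arm(commands=[{"claw": -0.5,"travel": [-0.15,0,0],"turn": 0},{"claw": -0.5,"travel": [-0.1,0,0],"turn": 0}])

```text
time: 7.18
ee_pos: [0.5775, 0.0777, 0.1785]
tcp_rot: [180.0, 0.0, 63.0]
wrist_force: [0.6, -0.2, -0.0]
opening: 0.0215
```

Call:
move_arm(commands=[{"claw": -0.5,"travel": [-0.1,0,0],"turn": 0},{"claw": -0.5,"travel": [-0.1,0,0],"turn": 0}])

```text
time: 7.35
ee_pos: [0.5766, 0.076, 0.1784]
tcp_rot: [-180.0, 0.0, 63.0]
wrist_force: [-0.1, 0.8, 0.3]
opening: 0.0212
```

Still no resistance. I'll check by camera before going on.

```bash
python3 - <<'E'
from h import *
from workcell import viewer,status
s=status.get_obs();print(s['ee_pos'],s['wrist_force'])
im=viewer.camera("side");cv2.imwrite("pics/j2.png",cv2.resize(im[200:270,190:300],None,fx=7,fy=7,interpolation=cv2.INTER_CUBIC))
cv2.imwrite("pics/j.png",viewer.camera("wrist"))
E
```

```text
[0.57659963 0.0760172  0.17843712] [-0.1051393   0.75915728  0.30092403]
```

View pics/j2.png

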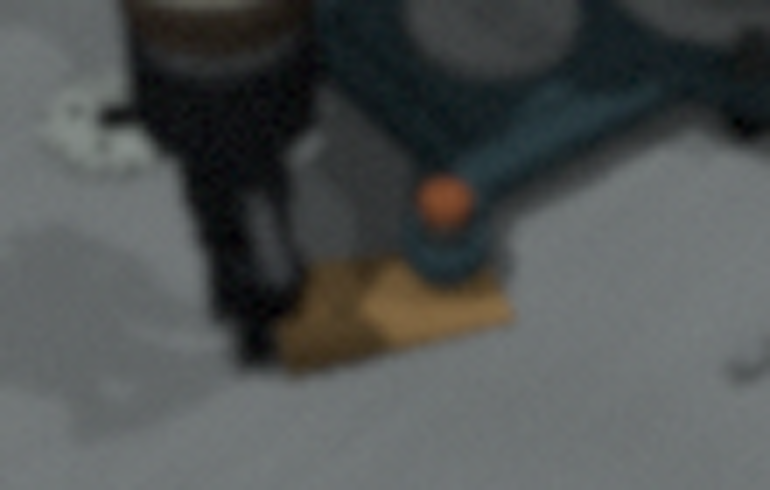

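View pics/j.png

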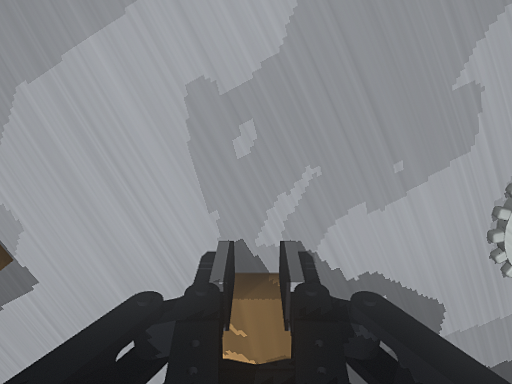

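The wedge's nose is past the bolt and its back is still square on the fingers. Continuing in small steps.

Call:
move_arm(commands=[{"claw": -0.5,"travel": [-0.1,0,0],"turn": 0},{"claw": -0.5,"travel": [-0.1,0,0],"turn": 0}])

```text
time: 7.62
ee_pos: [0.5757, 0.0743, 0.1784]
tcp_rot: [180.0, -0.0, 63.0]
wrist_force: [-0.1, 0.7, 0.5]
opening: 0.0213
```

Call:
move_arm(commands=[{"claw": -0.5,"travel": [-0.1,0,0],"turn": 0},{"claw": -0.5,"travel": [-0.1,0,0],"turn": 0}])

```text
time: 7.78
ee_pos: [0.5748, 0.0725, 0.1784]
tcp_rot: [-180.0, -0.0, 63.0]
wrist_force: [0.2, 0.1, 0.9]
opening: 0.0213
```

Call:
move_arm(commands=[{"claw": -0.5,"travel": [-0.1,0,0],"turn": 0},{"claw": -0.5,"travel": [-0.1,0,0],"turn": 0}])

```text
time: 7.95
ee_pos: [0.5739, 0.0707, 0.1785]
tcp_rot: [-180.0, -0.0, 63.0]
wrist_force: [0.3, 1.6, 0.2]
opening: 0.0214
```

Call:
move_arm(commands=[{"claw": -0.5,"travel": [-0.1,0,0],"turn": 0},{"claw": -0.5,"travel": [-0.1,0,0],"turn": 0}])

```text
time: 8.12
ee_pos: [0.5731, 0.0691, 0.1786]
tcp_rot: [180.0, -0.1, 63.0]
wrist_force: [2.9, 4.3, -0.3]
opening: 0.0215
```

Call:
move_arm(commands=[{"claw": -0.5,"travel": [0,0,0],"turn": 0}])

```text
time: 8.2
ee_pos: [0.5731, 0.069, 0.1785]
tcp_rot: [180.0, -0.0, 63.0]
wrist_force: [1.4, 2.7, -1.6]
opening: 0.0211
```

Call:
move_arm(commands=[{"claw": -0.5,"travel": [-0.05,0,0],"turn": 0}])

```text
time: 8.28
ee_pos: [0.5729, 0.0688, 0.1785]
tcp_rot: [180.0, -0.1, 63.0]
wrist_force: [3.1, 5.4, -0.9]
opening: 0.0214
```

Call:
move_arm(commands=[{"claw": -0.5,"travel": [-0.05,0,0],"turn": 0}])

```text
time: 8.37
ee_pos: [0.5728, 0.0684, 0.1786]
tcp_rot: [180.0, -0.1, 63.0]
wrist_force: [3.2, 6.1, -1.1]
opening: 0.0213
```

Call:
move_arm(commands=[{"claw": -0.5,"travel": [0,0,0],"turn": 0}])

```text
time: 8.45
ee_pos: [0.5728, 0.0684, 0.1786]
tcp_rot: [180.0, -0.1, 63.0]
wrist_force: [2.8, 5.2, -0.6]
opening: 0.0215
```

Call:
move_arm(commands=[{"claw": -0.5,"travel": [-0.05,0,0],"turn": 0},{"claw": -0.5,"travel": [0,0,0],"turn": 0}])

```text
time: 8.62
ee_pos: [0.5726, 0.0681, 0.1786]
tcp_rot: [180.0, -0.1, 63.1]
wrist_force: [3.4, 6.1, -0.9]
opening: 0.0211
```

Call:
move_arm(commands=[{"claw": -0.5,"travel": [0,0,0],"turn": 0},{"claw": -0.5,"travel": [0,0,0],"turn": 0}])

```text
time: 8.78
ee_pos: [0.5726, 0.0681, 0.1786]
tcp_rot: [180.0, -0.1, 63.1]
wrist_force: [2.9, 6.0, -0.1]
opening: 0.0213
```

```bash
python3 - <<'E'
from h import *
from workcell import viewer,status
import time
s=status.get_obs();print(s['ee_pos'],s['wrist_force'])
p=viewer.camera_params("side");im=viewer.camera("side");a=cv2.imread("pics/a_side.png")
def c(i):
    h=cv2.cvtColor(i,cv2.COLOR_BGR2HSV);m=cv2.inRange(h,(4,80,80),(18,255,255));M=np.zeros_like(m);M[219:238,244:263]=m[219:238,244:263];o=cv2.moments(M,True);return o['m10']/o['m00'],o['m01']/o['m00'],o['m00']
print(c(a),c(im))
cv2.imwrite("pics/k2.png",cv2.resize(im[200:270,190:300],None,fx=7,fy=7,interpolation=cv2.INTER_CUBIC))
E
```

```text
[0.57258546 0.0680833  0.17860103] [ 2.92836086  6.00513121 -0.1291245 ]
(253.0, 228.26470588235293, 34.0) (253.125, 228.15625, 32.0)
```

View pics/k2.png

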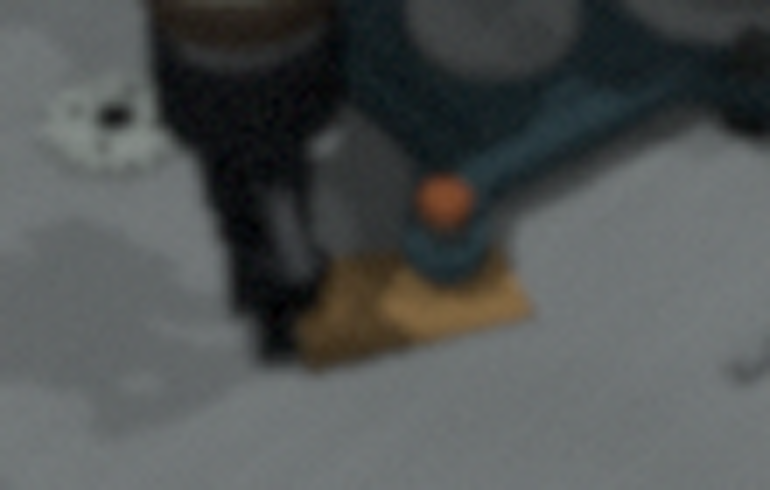

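Call:
move_arm(commands=[{"claw": -0.5,"travel": [-0.05,0,0],"turn": 0},{"claw": -0.5,"travel": [-0.05,0,0],"turn": 0},{"claw": -0.5,"travel": [0,0,0],"turn": 0},{"claw": -0.5,"travel": [0,0,0],"turn": 0}])

```text
time: 9.17
ee_pos: [0.5723, 0.0673, 0.1787]
tcp_rot: [180.0, -0.1, 63.1]
wrist_force: [3.8, 6.4, -1.5]
opening: 0.0216
```

Snug at about 7.4 N of push, and the bolt head hasn't moved in the side view. Backing off, rising and closing the fingers.

Call:
move_arm(commands=[{"claw": -0.5,"travel": [0.2,0,0],"turn": 0},{"claw": -0.5,"travel": [0.8,0,0],"turn": 0},{"claw": -0.5,"travel": [2,0,0],"turn": 0},{"claw": -0.5,"travel": [0,0,-2],"turn": 0},{"claw": -1,"travel": [0,0,-4],"turn": 0}])

```text
time: 9.58
ee_pos: [0.5844, 0.0941, 0.2339]
tcp_rot: [-179.6, 0.3, 63.1]
wrist_force: [0.4, -0.1, -0.7]
opening: 0.0105
```

Call:
move_arm(commands=[{"claw": -1,"travel": [0,0,-4],"turn": 0},{"claw": -1,"travel": [0,0,-4],"turn": 0},{"claw": -1,"travel": [0,0,-4],"turn": 0},{"claw": -1,"travel": [0,0,0],"turn": 0},{"claw": -1,"travel": [0,0,0],"turn": 0}])

```text
time: 10.0
ee_pos: [0.5859, 0.0937, 0.3613]
tcp_rot: [179.8, -0.1, 63.0]
wrist_force: [-0.1, -0.7, -1.0]
opening: -0.0002
```

Call:
move_arm(commands=[{"claw": -1,"travel": [0,0,0],"turn": 0},{"claw": -1,"travel": [0,0,0],"turn": 0}])

```text
time: 10.17
ee_pos: [0.5854, 0.0936, 0.3567]
tcp_rot: [-179.9, 0.1, 63.0]
wrist_force: [-0.5, -0.6, 0.4]
opening: -0.0002
```

```bash
python3 - <<'E'
from h import *
from workcell import viewer,status
s=status.get_obs();p=viewer.camera_params("wrist");im=viewer.camera("wrist");s2=status.get_obs();print(s['ee_pos'],s2['ee_pos'],s['tcp_rot'],s['opening'])
cv2.imwrite("pics/l.png",im)
t=s['ee_pos'][:2];bolt=np.array([.5363,-.002]);y=np.radians(s['tcp_rot'][2]);e=bolt-t;print(100*(e@[np.cos(y),np.sin(y)]),100*(e@[np.sin(y),-np.cos(y)]))
im=viewer.camera("side");cv2.imwrite("pics/l2.png",cv2.resize(im[170:270,180:310],None,fx=6,fy=6,interpolation=cv2.INTER_CUBIC))
E
```

```text
[0.58538399 0.09355546 0.35674223] [0.5853435  0.09352923 0.35662571] [-1.79883968e+02  1.01649718e-01  6.30244062e+01] -0.00019999740709284927
-10.742404321843111 -0.0398646648304203
```

View pics/l.png

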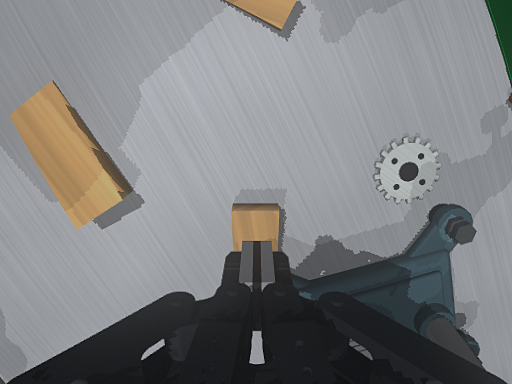

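View pics/l2.png

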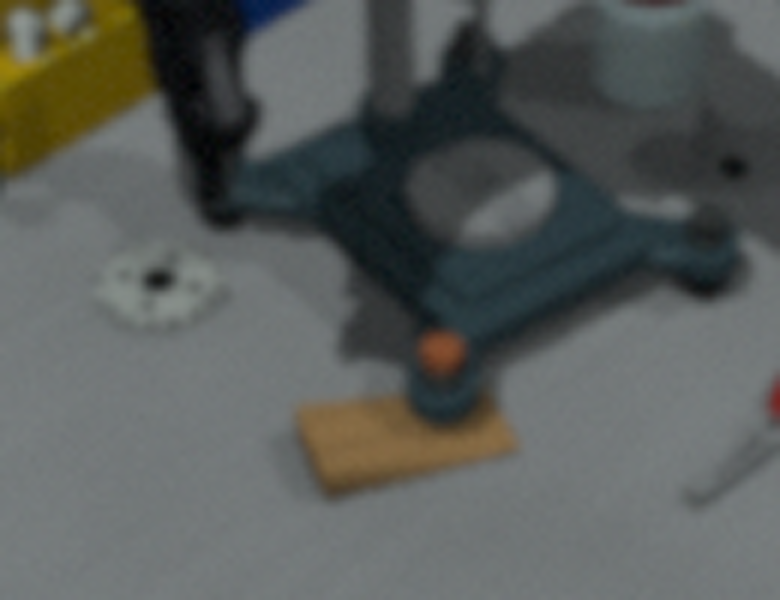

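The wedge lies under the bolt (side crop 440,400) with the stand level. Moving over the bolt head.

Call:
move_arm(commands=[{"claw": -1,"travel": [-3,0,0],"turn": 0},{"claw": -1,"travel": [-3,0,0],"turn": 0},{"claw": -1,"travel": [-3,0,0],"turn": 0},{"claw": -1,"travel": [-1.7,0,0],"turn": 0},{"claw": -1,"travel": [0,0,0],"turn": 0}])

```text
time: 10.68
ee_pos: [0.5356, -0.0042, 0.3579]
tcp_rot: [-179.9, 0.1, 62.9]
wrist_force: [0.4, -0.4, 0.6]
opening: -0.0001
```

Call:
move_arm(commands=[{"claw": -1,"travel": [0,0,3],"turn": 0},{"claw": -1,"travel": [0,0,3],"turn": 0},{"claw": -1,"travel": [0,0,2],"turn": 0},{"claw": -1,"travel": [0,0,1],"turn": 0},{"claw": -1,"travel": [0,0,0],"turn": 0}])

```text
time: 11.1
ee_pos: [0.5364, -0.0015, 0.2655]
tcp_rot: [-179.8, 0.1, 63.0]
wrist_force: [0.2, 1.2, -0.3]
opening: 0.0001
```

Call:
move_arm(commands=[{"claw": -1,"travel": [0,0,0],"turn": 0},{"claw": -1,"travel": [0,0,0],"turn": 0}])

```text
time: 11.27
ee_pos: [0.5374, -0.0017, 0.2698]
tcp_rot: [179.9, -0.0, 63.0]
wrist_force: [0.1, 0.2, 0.4]
opening: 0.0002
```

```bash
python3 - <<'E'
from h import *
from workcell import viewer,status
s=status.get_obs();print(s['ee_pos'],s['wrist_force'])
ims=[cv2.resize(viewer.camera(n)[y:y+100,x:x+130],None,fx=3,fy=4,interpolation=cv2.INTER_CUBIC) for n,x,y in(("side",180,170),("scene",220,160))]
cv2.imwrite("pics/m.png",np.hstack(ims))
E
```

```text
[ 0.53740267 -0.00168987  0.26983561] [0.10868535 0.16367217 0.36447559]
```

View pics/m.png

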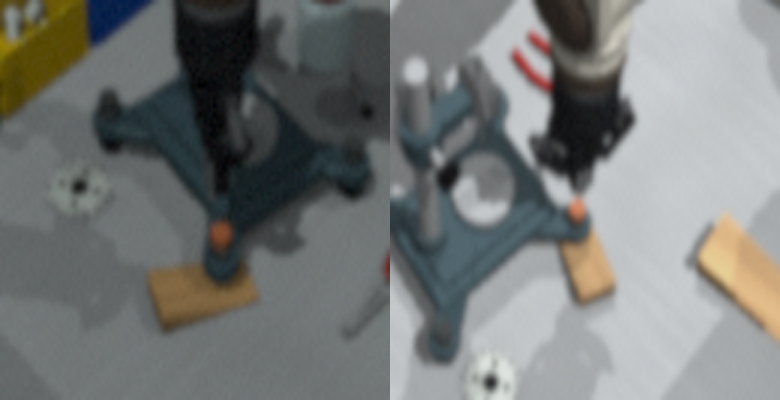

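In both views the fingertip is directly above the copper head. Descending gently.

Call:
move_arm(commands=[{"claw": -1,"travel": [0,0,1],"turn": 0},{"claw": -1,"travel": [0,0,0.8],"turn": 0},{"claw": -1,"travel": [0,0,0.6],"turn": 0},{"claw": -1,"travel": [0,0,0.2],"turn": 0},{"claw": -1,"travel": [0,0,0],"turn": 0}])

```text
time: 11.78
ee_pos: [0.5366, -0.0019, 0.2414]
tcp_rot: [-179.9, 0.0, 63.0]
wrist_force: [0.7, -0.0, 0.6]
opening: -0.0002
```

Call:
move_arm(commands=[{"claw": -1,"travel": [0,0,0.2],"turn": 0},{"claw": -1,"travel": [0,0,0.2],"turn": 0}])

```text
time: 11.95
ee_pos: [0.5371, -0.0019, 0.2386]
tcp_rot: [180.0, -0.0, 63.0]
wrist_force: [-0.3, 0.3, -0.0]
opening: 0.0003
```

Call:
move_arm(commands=[{"claw": -1,"travel": [0,0,0.1],"turn": 0},{"claw": -1,"travel": [0,0,0.1],"turn": 0}])

```text
time: 12.12
ee_pos: [0.537, -0.0019, 0.2365]
tcp_rot: [180.0, -0.0, 63.0]
wrist_force: [-0.8, -0.3, -0.1]
opening: -0.0003
```

Call:
move_arm(commands=[{"claw": -1,"travel": [0,0,0.1],"turn": 0},{"claw": -1,"travel": [0,0,0.1],"turn": 0}])

```text
time: 12.28
ee_pos: [0.537, -0.0019, 0.2345]
tcp_rot: [180.0, -0.0, 63.0]
wrist_force: [0.4, 0.3, -0.3]
opening: -0.0001
```

Call:
move_arm(commands=[{"claw": -1,"travel": [0,0,0.1],"turn": 0},{"claw": -1,"travel": [0,0,0.1],"turn": 0}])

```text
time: 12.45
ee_pos: [0.5369, -0.0019, 0.2323]
tcp_rot: [180.0, 0.0, 63.0]
wrist_force: [0.2, -0.0, 0.7]
opening: -0.0
```

Call:
move_arm(commands=[{"claw": -1,"travel": [0,0,0.1],"turn": 0}])

```text
time: 12.53
ee_pos: [0.537, -0.0019, 0.2314]
tcp_rot: [180.0, -0.0, 63.0]
wrist_force: [-0.3, 0.1, 0.4]
opening: 0.0002
```

Call:
move_arm(commands=[{"claw": -1,"travel": [0,0,0.1],"turn": 0}])

```text
time: 12.62
ee_pos: [0.537, -0.0019, 0.2311]
tcp_rot: [180.0, -0.0, 63.0]
wrist_force: [-3.5, 0.2, 12.4]
opening: 0.0
```

Contact at 12 N and z = 0.231, as predicted. I'll hold briefly.

Call:
move_arm(commands=[{"claw": -1,"travel": [0,0,0.02],"turn": 0},{"claw": -1,"travel": [0,0,0],"turn": 0}])

```text
time: 12.78
ee_pos: [0.5369, -0.0019, 0.2311]
tcp_rot: [180.0, -0.0, 63.0]
wrist_force: [-2.9, 0.1, 6.8]
opening: -0.0002
```

Call:
move_arm(commands=[{"claw": -1,"travel": [0,0,0],"turn": 0},{"claw": -1,"travel": [0,0,0],"turn": 0},{"claw": -1,"travel": [0,0,0],"turn": 0}])

```text
time: 13.03
ee_pos: [0.5369, -0.0019, 0.2311]
tcp_rot: [180.0, -0.0, 63.0]
wrist_force: [-2.4, 0.1, 7.7]
opening: 0.0001
```

Call:
move_arm(commands=[{"claw": -1,"travel": [0,0,0.05],"turn": 0},{"claw": -1,"travel": [0,0,0],"turn": 0},{"claw": -1,"travel": [0,0,0],"turn": 0}])

```text
time: 13.28
ee_pos: [0.5369, -0.0019, 0.231]
tcp_rot: [179.9, -0.0, 63.0]
wrist_force: [-5.3, -0.4, 10.4]
opening: 0.0001
```

Call:
move_arm(commands=[{"claw": -1,"travel": [0,0,0.02],"turn": 0},{"claw": -1,"travel": [0,0,0],"turn": 0},{"claw": -1,"travel": [0,0,0],"turn": 0},{"claw": -1,"travel": [0,0,0],"turn": 0},{"claw": -1,"travel": [0,0,0],"turn": 0}])

```text
time: 13.7
ee_pos: [0.5369, -0.0019, 0.231]
tcp_rot: [179.9, -0.0, 63.0]
wrist_force: [-4.9, -0.6, 12.1]
opening: 0.0
```

```bash
python3 - <<'E'
from h import *
from workcell import viewer,status
s=status.get_obs();print(s['ee_pos'],s['wrist_force'])
im=viewer.camera("side");cv2.imwrite("pics/n.png",cv2.resize(im[170:270,180:310],None,fx=6,fy=6,interpolation=cv2.INTER_CUBIC))
E
```

```text
[ 0.53691823 -0.00186587  0.23103328] [-4.94753268 -0.63696076 12.07359099]
```

View pics/n.png

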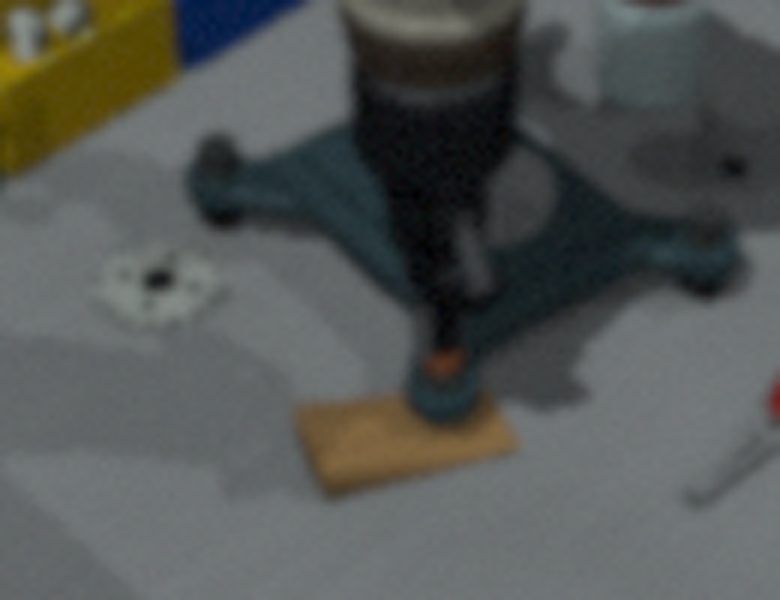

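The fingertip presses the bolt head steadily at 12 N without sinking: z stayed at 0.231. The wedge hasn't moved, with its corners at the same pixels as before. Lifting off.

Call:
move_arm(commands=[{"claw": -1,"travel": [0,0,-0.2],"turn": 0},{"claw": -1,"travel": [0,0,-1],"turn": 0},{"claw": -1,"travel": [0,0,-3],"turn": 0},{"claw": -1,"travel": [0,0,-4],"turn": 0},{"claw": -1,"travel": [0,0,-4],"turn": 0}])

```text
time: 14.17
ee_pos: [0.5364, -0.0019, 0.3528]
tcp_rot: [-179.9, 0.0, 63.0]
wrist_force: [0.7, -1.0, 0.9]
opening: 0.0004
```

Call:
move_arm(commands=[{"claw": -1,"travel": [3,0,-2],"turn": 0},{"claw": -1,"travel": [4,0,0],"turn": 0},{"claw": -1,"travel": [4,0,0],"turn": 0},{"claw": -1,"travel": [3,0,0],"turn": 0},{"claw": -1,"travel": [0,0,0],"turn": 0}])

```text
time: 14.58
ee_pos: [0.602, 0.1271, 0.3708]
tcp_rot: [-180.0, -0.0, 63.2]
wrist_force: [1.5, -0.1, -0.6]
opening: 0.0
```

Call:
move_arm(commands=[{"claw": -1,"travel": [0,0,0],"turn": 0},{"claw": -1,"travel": [0,0,0],"turn": 0},{"claw": -1,"travel": [0,0,0],"turn": 0},{"claw": -1,"travel": [0,0,0],"turn": 0},{"claw": -1,"travel": [0,0,0],"turn": 0}])

```text
time: 15.0
ee_pos: [0.6002, 0.122, 0.372]
tcp_rot: [180.0, -0.0, 63.0]
wrist_force: [0.4, 0.5, -0.7]
opening: -0.0001
```

```bash
python3 - <<'E'
from h import *
from workcell import viewer,status
s=status.get_obs();print(s['ee_pos'],s['wrist_force'],s['time'])
U=[]
for n,(x,y) in (("scene",(282,212)),("side",(253,228))):
    im=viewer.camera(n);cv2.imwrite(f"pics/o_{n}.png",im)
    hsv=cv2.cvtColor(im,cv2.COLOR_BGR2HSV)
    m=cv2.inRange(hsv,(4,120,80),(15,255,255));M=np.zeros_like(m);M[y-9:y+8,x-9:x+10]=m[y-9:y+8,x-9:x+10]
    mo=cv2.moments(M,True);U.append((mo['m10']/mo['m00'],mo['m01']/mo['m00']))
print(U,tri([viewer.camera_params(n) for n in("scene","side")],U))
a=cv2.imread("pics/o_side.png")[170:270,180:310];b=cv2.imread("pics/o_scene.png")[160:260,220:350]
cv2.imwrite("pics/o.png",np.hstack([cv2.resize(i,None,fx=3,fy=4,interpolation=cv2.INTER_CUBIC) for i in(a,b)]))
E
```

```text
[0.60019226 0.12199176 0.37203656] [ 0.36112646  0.53285726 -0.70319287] 15.0
[(281.8888888888889, 212.66666666666666), (253.15625, 228.375)] (array([ 0.5358612 , -0.00247184,  0.05288766]), [np.float64(2.1820119162302195e-05), np.float64(2.1820119162375044e-05)])
```

View pics/o.png

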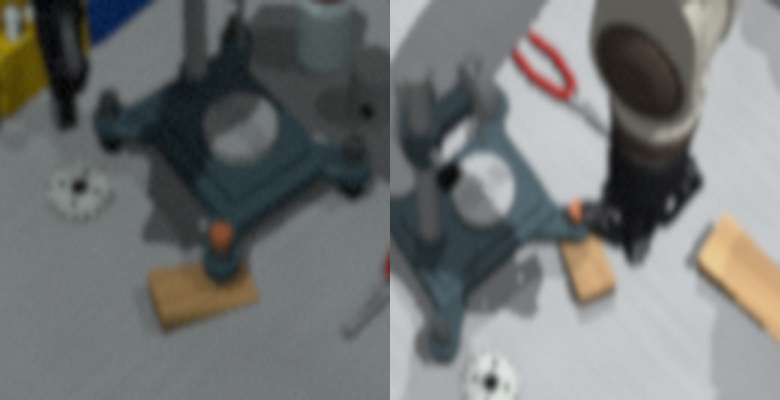

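The wedge is under the bolt, the bolt head triangulates to within 1 mm of where it started, and the hand is clear. Handing in.

```bash
python3 - <<'E'
from workcell import bot
print(bot.job_done())
E
```

```text
the job is handed in; nothing more can be done
None
```

The job is done and handed in at about 15 s on the robot's clock. The hand-in gives no verdict, so the results below are my own checks.

- **Wedge:** I picked the medium of the three wedges, which measured about 100 x 46 mm. I pushed it square on its back with two fingertips, in line with the copper-headed bolt. It slid freely until it met the bolt, and I stopped at about 7.4 N of push.
- **Press test:** I pressed the bolt head with the closed fingertips. The force held at about 7 to 12 N for around 1 s. The fingertip height stayed at 0.231 m within 0.1 mm, so the corner no longer gives. There was also up to 5 N of sideways force during the press, and nothing shifted.
- **Final look:** The wedge lies under the bolt in both camera views. The bolt head is within about 1 mm of its starting position, and the arm is clear with no contact force.

The remaining gap and the stand's tilt were not measured directly. I judged them from the push force, the firm press and the unmoved bolt head. I checked the other things on the bench only by eye in the pictures, and none looked disturbed.

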